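# Monthly trip test of the worktop power unit

## Task

Do the trip test of the white power unit on the worktop. The green caddy stands where the red lever falls, so first swing the folding brass hook fully out, square to its upstand, and hang the caddy on it by its hoop so that it hangs freely, keeping it upright. Then press the yellow test button so that the lever drops all the way, lift the lever back up until it latches and stays, and leave everything else on the worktop where it stands.

Things in the scene. Friction and masses are not known exactly. Their poses are not given: they have to be found in the camera images.
- unit: White power unit fixed to the worktop, 110 (x) x 200 (y) x 100 (z) mm box; origin at the centre of its underside; its front faces its own -x, its long side lies along its y. It carries the yellow test button on top at the -y end of its front half and the red lever in slots towards +y. It stands either left or right of the upstand and at a varying yaw.
- test_top (a point): Centre of the top of the yellow round test button (32 mm across), 114 mm above the worktop when out. It presses straight down 10 mm, takes about 5 N at the bottom of its travel, and springs back. About 6 to 8 mm of travel trips the lever; press it right down to be sure.
- test (a joint): Travel of the test button: 0 m out, 0.010 m fully pressed.
- lever (a joint): Angle of the red bail lever in rad: 0 = up (upright, held there by a catch), 1.6 = dropped (just below level, its bar standing out towards the unit's -x). A spring drives it down when the test button frees the catch. To reset, lift the bar (2 to 4 N at the bar) back through upright to its stop at -0.16, where the catch clicks in behind it; let go and it rests at about 0. Let go before that (above about 0) and it falls again. It cannot be pulled down by hand while latched.
- lever_bar (a point): Middle of the lever's red round grip bar: 16 mm thick, 100 mm long along the unit's y, joined at both ends to steel side arms 10 mm thick, so the middle is free for fingers on both sides. It swings on a radius of 105 mm about point lever_hinge: 175 mm above the worktop when up, about 67 mm when dropped, then 140 mm towards -x from the unit's origin.
- lever_hinge (a point): Point on the lever's hinge axis below the middle of the bar, 70 mm above the worktop, inside the housing; the axis is the unit's y. Bar position = hinge + 105 mm x (-sin q along the unit's x, cos q up), q the lever angle.
- upstand: Fixed greige upright board, 180 mm wide (its y, from -80 to +100 mm), 18 mm thick, 170 mm high; a brass post 26 mm wide behind the hook's hinge rises to 218 mm; origin at the worktop under its front face, which looks to its own -x. The brass folding hook is hinged on the front of that post. Its yaw varies.
- hook (a joint): Angle of the folding hook's arm about a vertical hinge, in rad: 0 = folded flat along the board, just above its top edge (arm towards the upstand's +y), 1.57 = square out from the board (towards the upstand's -x), stop at 1.6. Starts anywhere from 0 to 0.3. Stays where it is left (friction about 1 to 2 N at the tip).
- hook_hinge (a point): Point on the hook's vertical hinge axis at the height of the arm's centre line, 200 mm above the worktop, 22 mm in front of the board's face.
- hook_tip (a point): Top centre of the round brass peg standing up at the free end of the hook's arm: 14 mm thick, its top 26 mm above the arm's centre line (226 mm above the worktop), 100 mm from the hinge axis. The arm is a level brass bar 12 mm thick; 20 mm of peg stands clear above it and can be pinched from above or pushed.
- hook_seat (a point): Point on top of the hook's arm, 53 mm from the hinge axis (75 mm in front of the board's face when the hook is out), 206 mm above the worktop, where the caddy's grip should rest. The point's own y axis points along the arm to its tip.
- caddy: Green round caddy, loose, 0.25 to 0.5 kg, 86 mm across, body 80 mm high, lid closed; origin at the centre of its underside, z up. A steel hoop handle rises in its own y-z plane (legs 8 mm thick at y = +-42 mm) to a wooden grip. Total height 205 mm. It starts in front of the unit's lever at a varying yaw.
- caddy_grip (a point): Point in the caddy's wooden grip, 195 mm above the caddy's underside. The grip is a block 18 mm thick (caddy x), 46 mm wide (caddy y), from 155 to 205 mm above the underside; pinch it across its thickness.
- caddy_eye (a point): Middle of the underside of the wooden grip, 155 mm above the caddy's underside: it comes to rest on the hook's arm, arm along the caddy's x either way. The opening under it, through which the arm and its peg pass, is 75 mm high (from the body's top at 80 mm) and about 76 mm wide.
- mug: Blue mug, 72 mm across, 82 mm high, standing before the unit on its button side; leave it. Origin under its centre.
- spice: Spice jar, 52 mm across, 100 mm high, near the unit's other side; leave it. Origin under its centre.
- soap: Green soap bottle, 60 mm across, 170 mm high, near the upstand; leave it. Origin under its centre.
- bowl: White bowl, 110 mm across, 45 mm high, in the middle of the worktop; leave it. Origin under its centre.
- canister: White canister, 70 mm across, 130 mm high, between unit and upstand; leave it. Origin under its centre.
- tin: Copper-coloured tin with a pale label, 66 mm across, 90 mm high, beside the upstand; leave it. Origin under its centre.
Not all that is in view belongs to the job. Leave any blue look-alike of the upstand alone. Of the things that look like the caddy, take the one that is farthest to the robot's right at the start.

How it is judged:
On the way, in this order (a step that is already met when the one before it is completed fails the run):
1. the hook is swung out square to its upstand (value of joint hook above 1.35 rad), for 0.2 s.
2. the caddy hangs from the hook, upright and let go (value of joint hook above 1.3 rad and height (world z) of caddy above 0.035 m and z of caddy_eye in the frame of hook_seat between -0.01 and 0.012 m and horizontal distance between caddy_eye and hook_seat below 0.045 m and angle between caddy's own z axis and vertical below 0.3 rad and contact force between the fingers and caddy below 0.1 N), for 0.3 s.
3. the test button is pressed (value of joint test above 0.004 m).
4. the test button has dropped the lever all the way (value of joint lever above 1.4 rad), for 0.1 s.
5. the lever is lifted back up (value of joint lever below 0.1 rad), for 0.3 s.
At the end, for the whole second after the job is handed in: Lever up and latched (under 0.1 rad), test button out (under 3 mm), hook out (over 1.3 rad), caddy hanging still and let go, clear of the worktop, tilted under 0.3 rad, underside of its grip on the arm (-10 to +12 mm of its top) within 45 mm of the seat point (value of joint lever below 0.1 rad and value of joint test below 0.003 m and value of joint hook above 1.3 rad and height (world z) of caddy above 0.035 m and z of caddy_eye in the frame of hook_seat between -0.01 and 0.012 m and horizontal distance between caddy_eye and hook_seat below 0.045 m and angle between caddy's own z axis and vertical below 0.3 rad and linear speed of caddy below 0.05 m/s); the robot touches nothing.
It fails at once if the caddy is tipped over (more than 45 degrees) (angle between caddy's own z axis and vertical above 0.78 rad).
It fails at once if a bystander is pushed more than 30 mm (distance of any of mug, spice, soap, bowl, canister, tin from where it was at the start of the episode above 0.03 m).
It fails at once if a bystander is knocked over (angle between any of mug, spice, soap, bowl, canister, tin's own z axis and vertical above 0.6 rad).
It also fails if it takes over 72 s, if anything falls off the work surface, if the arm or the gripper's body presses on something with over 40 N, if the wrist force passes 120 N, or if a joint passes its speed limit or range.

## Robot

A 7-joint arm with a two-finger parallel gripper is mounted at the origin on the work surface. World frame = base frame: x ahead of the robot, y to its left, z up, the work surface at z = 0. Lengths are in m, angles in rad, forces in N, time in s.
With the tool pointing down it reaches from about 0.425 to 0.925 m from the base axis. Payload 6.8 kg.
Tool frame: the origin (TCP) lies between the finger pads; the fingertips stand 14 mm ahead of it and the grasp point (between the pads) lies 5 mm behind it; z points along the fingers, y is the line along which they close (so a half turn about z gives the same grasp; the last joint's range is limited). The gripper opens to 85 mm and grips with 20 to 120 N. Pads are 22 mm wide; open, the fingers measure 114 mm over their backs; the gripper's body (76 mm by 85 mm) begins 54 mm behind the grasp point. The pads swing forward as they close: fully open they stand 13 mm farther back than shut.
Start: joints at [1.156, 0.477, 0.022, 1.555, -0.011, 1.109, -0.083], TCP at [0.204, -0.643, 0.245] pointing down, gripper open.
Joint ranges: [-2.96, 2.96], [-0.34, 2.1], [-1.41, 1.46], [0.24, 2.44], [-1.37, 4.51], [0.17, 1.92], [-2.96, 2.96]. Speed limits (rad/s): [2.39, 2.39, 3.14, 3.14, 3.14, 3.14, 3.14].

## Interface

Orientations are given as a rotation vector (axis times angle).
In Python, from bench import r, eyes, ticket gives the robot as it stands. The module is installed in compiled form; this text tells all that it offers.
- The arm moves only by the tool arm_command, never from a script. Its argument "plan" is text: rows parted by semicolons, each of 4 numbers parted by spaces: the shift along the tool's x, y, z in m, then the turn about the tool's z in degrees. In form: tx ty tz yaw; .... A call has 1 to 20 rows; each row shifts and turns the commanded pose from where the row before left it, along the tool's axes as they then stand; what a row does not reach is not made up. A row lasts 1/8 s, in which the tool goes at most 62.5 mm and 10.7 degrees, less where a joint would pass 70% of its speed; a pose out of reach is approached as far as the arm can. A call is refused whole if a number of a shift passes 0.0625 or a number of a turn 10.7, either way. A call with a gripper value outside its range is refused whole. "hand" is the closure, from -1 (fully open) to 1 (shut), set as the call begins (left out, the last holds). The fingers move at their own pace and stop on an object; "grip_force" is the grip in N (left out, the last holds). Time passes only in rows, so rows that do not move let the fingers close. It gives the time, the measured TCP pose, the force, the opening and the grip force at its end, in the units of the state.
- r.get_obs(): the state, without advancing time (a new reading comes with each control period).
- eyes.grab_frame(name): name is "side" or "top" or "wrist"; returns (picture, depth): 420x560x3 uint8, red, green, blue; 420x560 float32, m along the optical axis (not along the pixel's ray), 0 where there is no reading.
- eyes.calibration(name): a dict with "fov_y" (degrees; the focal length in pixels is half the picture's height over the tangent of half this angle, whatever the lens; pixels are square), "cx", "cy" (the principal point, pixels), "origin" and "attitude" of the camera in the world; the wrist camera has in their place "tool_from_camera" (4x4, takes a point from camera to tool coordinates, whose origin is the TCP and whose axes are the flange's). Camera axes: x right, y up, looking along -z (the intrinsics and any distortion apply to the point x, -y, -z); pixel columns grow to the right and rows downward; lengths in m; the calibration is good to about 2 mm. A picture is of the moment at which its call begins: read the wrist's pose just before it. calibration takes no time and is no camera call.
- ticket.hand_in(): hands the job in; it is judged then, once.
The state is a dict: "clock": time; "joints": joint angles; "qvel": joint speeds; "tau": joint torques, N m; "tcp_pos": TCP position; "orientation": TCP orientation; "contact_force": force on the tool from outside, world axes, zero at the start; "moment": the same for the moment, N m; "grip_width": finger opening in m; "gripper_force": force on a finger pad.
Only numpy, scipy, OpenCV 4.12 (cv2) and the standard library are available. Lean on these libraries where they do the work, as an engineer would, in place of code of your own. Each camera call takes 0.05 s, during which the arm holds its last target. There are 200 camera calls.

## Working session

There is one attempt and no reset: what is moved stays moved. The work goes in short steps, Python scripts to look and compute and a tool call to move; the robot and the scene stay as the last step left them, time stands still between calls to the robot, and variables do not carry over. Pictures are saved under pics/ and viewed, at most 10 in all, crops included, and the job is handed in when it is done.

Besides the shell and the picture viewer there is one more tool, called after "Request:" as name(argument=value, ...) on one line, values as JSON. arm_command: Moves the arm, as the interface text tells. Its arguments: {"type":"object","properties":{"plan":{"type":"string"},"hand":{"type":"number"},"grip_force":{"type":"number"}},"required":["plan"]}

```bash
mkdir -p pics; cat > h.py <<'E'
import numpy as np, cv2
from bench import r, eyes, ticket
from scipy.spatial.transform import Rotation as R
def cam(name):
    o=r.get_obs(); im,d=eyes.grab_frame(name); c=eyes.calibration(name)
    return o,im,d,c
def save(im,n): cv2.imwrite('pics/'+n+'.png',cv2.cvtColor(im,cv2.COLOR_RGB2BGR))
def cloud(o,d,c):
    f=d.shape[0]/2/np.tan(np.radians(c['fov_y'])/2)
    v,u=np.mgrid[:d.shape[0],:d.shape[1]]
    P=np.stack([(u-c['cx'])/f*d,-(v-c['cy'])/f*d,-d],-1)
    if 'tool_from_camera' in c:
        T=np.array(c['tool_from_camera']); P=P@T[:3,:3].T+T[:3,3]
        return P@R.from_rotvec(o['orientation']).as_matrix().T+o['tcp_pos']
    A=np.array(c['attitude']); 
    A=A if A.shape==(3,3) else R.from_rotvec(A).as_matrix()
    return P@A.T+np.array(c['origin'])
E
python3 - <<'E'
from h import *
for n in ('top','side'):
    o,im,d,c=cam(n); save(im,n+'0'); np.savez(n+'0.npz',im=im,P=cloud(o,d,c)); print(n,c)
print(o); print(eyes.calibration('wrist'))
E
```

```text
top {'fov_y': 42.62720056749278, 'cx': 277.4291770072847, 'cy': 212.5073316481266, 'origin': array([0.22130526, 0.03992001, 1.55967266]), 'attitude': array([ 0.14855618, -0.13902915, -1.58602007])}
side {'fov_y': 47.357545377585716, 'cx': 269.7192696602413, 'cy': 205.6855952909408, 'origin': array([ 0.41222704, -0.76364657,  1.04221809]), 'attitude': array([ 0.73362692, -0.02752121, -0.06817585])}
{'clock': 0.05, 'joints': array([ 1.15591374,  0.47777039,  0.02237706,  1.55639557, -0.01147828,
        1.10928909, -0.08307008]), 'qvel': array([-0.00079574, -0.00064773, -0.00047356, -0.00119156, -0.00021125,
       -0.00076777, -0.00022973]), 'tau': array([ 3.89010194e-03, -5.98305202e+01,  1.61440607e+00, -2.82258403e+01,
        1.26386282e-02,  5.18218760e-03,  6.13775296e-05]), 'tcp_pos': array([ 0.20364754, -0.64298895,  0.24436993]), 'orientation': array([-3.10303791e+00, -4.79793036e-01,  6.67859663e-04]), 'contact_force': array([0.09575328, 0.50058526, 0.28717842]), 'moment': array([ 0.01114234,  0.00598337, -0.04301368]), 'gripper_force': 0.0, 'grip_width': 0.08571673356535582}
{'fov_y': 62.5382639798457, 'cx': 277.45050117430225, 'cy': 209.12058094751345, 'tool_from_camera': array([[-8.90265823e-04,  9.56395901e-01,  2.92072059e-01,
         7.27440324e-02],
       [ 9.99998713e-01,  4.61681625e-04,  1.53631356e-03,
         2.65841816e-04],
       [ 1.33447969e-03,  2.92073051e-01, -9.56395082e-01,
        -1.29007270e-01],
       [ 0.00000000e+00,  0.00000000e+00,  0.00000000e+00,
         1.00000000e+00]])}
```

View pics/top0.png

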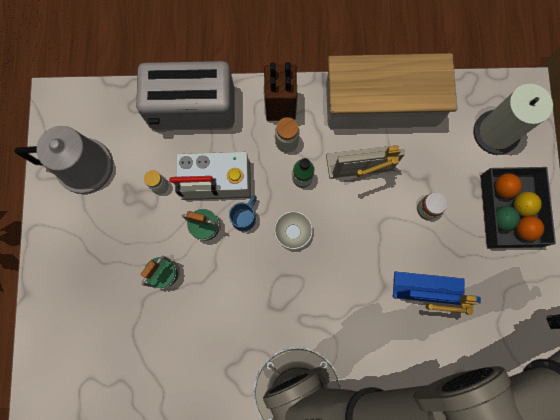

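View pics/side0.png

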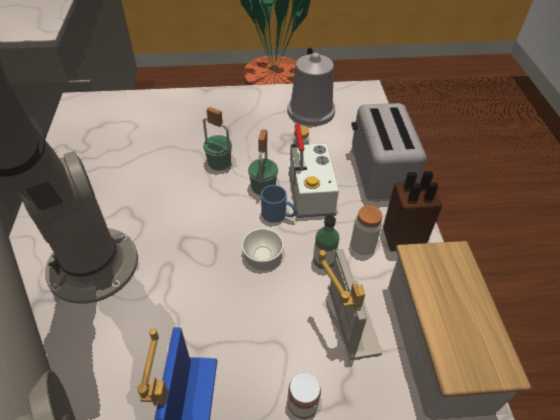

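The top view shows two green caddies, at (203,224) and (160,273). The one at (203,224) is farther to the robot's right (-y) and stands in front of the red lever (190,180), so it fits. The greige upstand is at (362,165) with its hook tip near (362,173). The blue look-alike at (430,290) is to be left alone. I'll confirm in a crop and measure.

```bash
python3 - <<'E'
from h import *
D=np.load('top0.npz'); im=D['im'];P=D['P']
a=cv2.resize(im[145:285,140:260],None,fx=4,fy=4,interpolation=cv2.INTER_CUBIC)
b=cv2.resize(im[130:200,320:410],None,fx=3.5,fy=3.5,interpolation=cv2.INTER_CUBIC)
b=cv2.copyMakeBorder(b,0,a.shape[0]-b.shape[0],0,0,cv2.BORDER_CONSTANT)
save(np.hstack([a,b]),'crop1')
for n in ('top0','side0'):
    D=np.load(n+'.npz'); im=D['im'];P=D['P'];h=cv2.cvtColor(im,cv2.COLOR_RGB2HSV)
    H,S,V=[h[...,i].astype(int) for i in range(3)]
    def rep(name,m):
        q=P[m]; q=q[q[:,2]>-.05]
        if len(q)<5: print(n,name,len(q));return
        (c,s,a)=cv2.minAreaRect(q[:,:2].astype(np.float32)); print(n,name,len(q),'med',np.median(q,0).round(3),'rect',np.round(c,3),np.round(s,3),round(a,1),'z',q[:,2].min().round(3),q[:,2].max().round(3))
    X,Y,Z=P[...,0],P[...,1],P[...,2]
    reg=lambda x0,x1,y0,y1,z0,z1:(X>x0)&(X<x1)&(Y>y0)&(Y<y1)&(Z>z0)&(Z<z1)
    print('unit top');rep('unit',reg(.45,.8,.1,.5,.09,.107)&(S<60))
    rep('button',reg(.45,.8,.1,.5,.108,.12)&(S>120)&(H>15)&(H<35))
    rep('bar',reg(.3,.9,.1,.6,.15,.2)&((H<6)|(H>174))&(S>150))
    rep('grips',reg(.3,.9,.05,.6,.19,.215)&(H<20)&(H>5)&(S>100))
    g=reg(.3,.9,-.4,.0,.193,.235)&(S>100)&(H>10)&(H<30)
    rep('brass',g); rep('tip',reg(.3,.9,-.4,.0,.22,.235)&g)
    rep('arm',reg(.3,.9,-.4,.0,.2,.209)&g);rep('post',reg(.3,.9,-.4,.0,.213,.221)&g)
    rep('board',reg(.5,.9,-.4,.0,.16,.176)&(S<70))
E
```

```text
unit top
top0 unit 2389 med [0.622 0.232 0.101] rect [0.647 0.243] [0.377 0.237] 23.0 z 0.09 0.107
top0 button 113 med [0.596 0.164 0.114] rect [0.596 0.279] [0.041 0.261] 0.8 z 0.108 0.12
top0 bar 211 med [0.57  0.277 0.183] rect [0.57  0.273] [0.112 0.015] 89.8 z 0.171 0.19
top0 grips 275 med [0.354 0.357 0.205] rect [0.572 0.2  ] [0.062 0.631] 57.9 z 0.19 0.214
top0 brass 346 med [ 0.596 -0.244  0.208] rect [ 0.591 -0.222] [0.045 0.13 ] 36.8 z 0.193 0.229
top0 tip 55 med [ 0.62  -0.248  0.223] rect [ 0.602 -0.214] [0.022 0.128] 29.7 z 0.22 0.229
top0 arm 165 med [ 0.589 -0.223  0.205] rect [ 0.589 -0.22 ] [0.044 0.122] 37.0 z 0.2 0.209
top0 post 70 med [ 0.628 -0.254  0.217] rect [ 0.591 -0.222] [0.045 0.13 ] 36.8 z 0.213 0.221
top0 board 461 med [ 0.623 -0.175  0.169] rect [ 0.673 -0.094] [0.369 0.203] 51.6 z 0.16 0.176
unit top
side0 unit 1864 med [0.619 0.218 0.1  ] rect [0.625 0.231] [0.346 0.224] 14.2 z 0.09 0.107
side0 button 81 med [0.595 0.157 0.113] rect [0.596 0.159] [0.03  0.028] 40.5 z 0.108 0.118
side0 bar 127 med [0.569 0.262 0.181] rect [0.569 0.271] [0.116 0.014] 89.1 z 0.176 0.186
side0 grips 186 med [0.351 0.354 0.203] rect [0.569 0.196] [0.06  0.627] 57.5 z 0.19 0.213
side0 brass 532 med [ 0.596 -0.252  0.207] rect [ 0.6   -0.218] [0.046 0.126] 18.7 z 0.193 0.23
side0 tip 68 med [ 0.573 -0.176  0.224] rect [ 0.599 -0.218] [0.022 0.128] 30.3 z 0.22 0.23
side0 arm 272 med [ 0.587 -0.229  0.205] rect [ 0.588 -0.228] [0.035 0.125] 33.3 z 0.2 0.209
side0 post 111 med [ 0.627 -0.261  0.218] rect [ 0.603 -0.22 ] [0.027 0.123] 29.6 z 0.213 0.221
side0 board 605 med [ 0.621 -0.178  0.169] rect [ 0.619 -0.16 ] [0.028 0.284] 4.6 z 0.16 0.176
```

View pics/crop1.png

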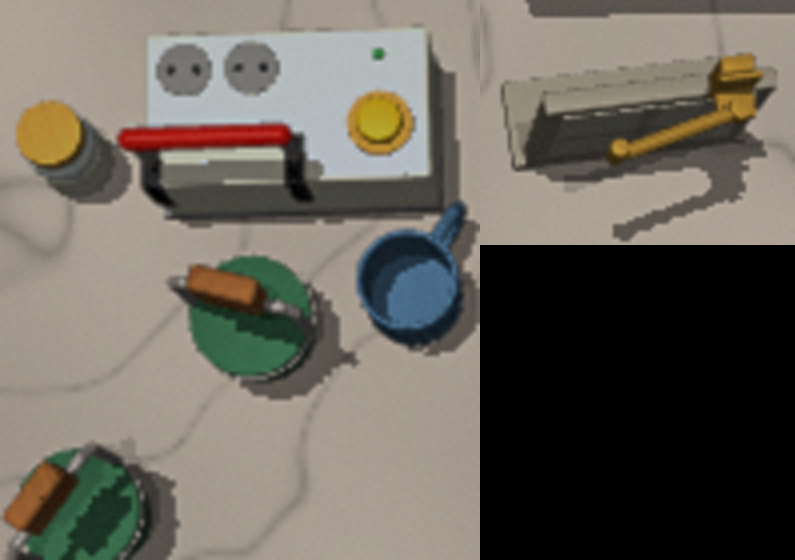

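```bash
python3 - <<'E'
from h import *
for n in ('top0','side0'):
    D=np.load(n+'.npz'); im=D['im'];P=D['P'];h=cv2.cvtColor(im,cv2.COLOR_RGB2HSV)
    H,S,V=[h[...,i].astype(int) for i in range(3)]
    X,Y,Z=P[...,0],P[...,1],P[...,2]
    reg=lambda x0,x1,y0,y1,z0,z1:(X>x0)&(X<x1)&(Y>y0)&(Y<y1)&(Z>z0)&(Z<z1)
    def rep(name,m):
        m=cv2.morphologyEx(m.astype(np.uint8),cv2.MORPH_OPEN,np.ones((2,2)))>0
        q=P[m]
        if len(q)<5: print(n,name,len(q));return
        (c,s,a)=cv2.minAreaRect(q[:,:2].astype(np.float32)); print(n,name,len(q),'med',np.median(q,0).round(3),'mean',q.mean(0).round(3),'rect',np.round(c,3),np.round(s,3),round(a,1),'pca',np.degrees(np.arctan2(*np.linalg.eigh(np.cov(q[:,:2].T))[1][:,1][::-1])).round(1))
    g=(S>100)&(H>10)&(H<30)
    rep('tip',reg(.5,.62,-.22,-.1,.219,.235)&g)
    rep('armend',reg(.5,.62,-.23,-.1,.2,.235)&g)
    rep('post',reg(.58,.7,-.32,-.2,.213,.222)&g)
    rep('board',reg(.56,.69,-.35,-.05,.16,.176)&(S<90))
    rep('grip',reg(.4,.6,.15,.35,.195,.215)&(H<20)&(H>5)&(S>100))
    rep('cbody',reg(.4,.6,.15,.35,.07,.09)&(H>50)&(H<90)&(S>80))
    rep('unit',reg(.5,.75,.1,.38,.095,.105)&(S<60))
    rep('toppost',reg(.5,.75,-.4,-.1,.08,.3))
    for nm,x0,x1,y0,y1 in (('mug',.4,.57,.08,.2),('soap',.56,.68,-.08,.06),('can',.63,.75,-.05,.1),('tin',.45,.6,-.42,-.28),('bowl',.4,.55,-.05,.1)):
        rep(nm,reg(x0,x1,y0,y1,.02,.2))
E
```

```text
top0 tip 22 med [ 0.568 -0.17   0.222] mean [ 0.568 -0.17   0.22 ] rect [ 0.567 -0.171] [0.009 0.014] 9.4 pca 116.6
top0 armend 129 med [ 0.579 -0.202  0.205] mean [ 0.586 -0.201  0.166] rect [ 0.598 -0.209] [0.037 0.116] 23.2 pca 126.0
top0 post 43 med [ 0.629 -0.257  0.217] mean [ 0.628 -0.259  0.216] rect [ 0.628 -0.266] [0.017 0.038] 0.7 pca 90.0
top0 board 365 med [ 0.622 -0.191  0.169] mean [ 0.623 -0.194  0.168] rect [ 0.495 -0.102] [0.133 0.603] 50.2 pca 105.9
top0 grip 126 med [0.464 0.254 0.203] mean [0.465 0.254 0.201] rect [0.466 0.255] [0.043 0.015] 74.1 pca 75.8
top0 cbody 476 med [0.455 0.251 0.079] mean [0.458 0.252 0.084] rect [0.37  0.147] [0.356 0.081] 48.5 pca -154.1
top0 unit 1753 med [0.617 0.226 0.101] mean [0.611 0.225 0.103] rect [0.44  0.193] [0.489 0.215] 11.4 pca 88.0
top0 toppost 1333 med [ 0.616 -0.22   0.164] mean [ 0.602 -0.229  0.15 ] rect [ 0.481 -0.134] [0.255 0.569] 32.1 pca 72.6
top0 mug 599 med [0.524 0.149 0.059] mean [0.521 0.149 0.07 ] rect [0.395 0.113] [0.372 0.089] 13.4 pca -162.5
top0 soap 489 med [ 0.599 -0.029  0.114] mean [ 0.598 -0.03 
[... 1220 characters left out ...]
0 toppost 2108 med [ 0.618 -0.26   0.168] mean [ 0.605 -0.251  0.156] rect [ 0.551 -0.388] [0.801 0.132] 69.3 pca 71.2
side0 mug 1087 med [0.507 0.129 0.058] mean [0.512 0.137 0.06 ] rect [ 0.489 -0.267] [1.001 0.117] 86.4 pca 81.4
side0 soap 826 med [ 0.608 -0.048  0.109] mean [ 0.607 -0.051  0.108] rect [ 0.521 -0.32 ] [0.912 0.059] 72.4 pca 73.0
side0 can 1096 med [ 0.717 -0.011  0.099] mean [ 0.717 -0.007  0.092] rect [ 0.565 -0.297] [0.977 0.107] 65.6 pca 64.9
side0 tin 796 med [ 0.507 -0.402  0.09 ] mean [ 0.507 -0.402  0.089] rect [ 0.457 -0.549] [0.433 0.065] 69.8 pca 68.6
side0 bowl 561 med [0.453 0.029 0.031] mean [0.453 0.018 0.032] rect [ 0.42  -0.352] [0.822 0.102] 84.6 pca 87.3
```

```bash
python3 - <<'E'
from h import *
for n in ('top0','side0'):
    D=np.load(n+'.npz'); im=D['im'];P=D['P'];h=cv2.cvtColor(im,cv2.COLOR_RGB2HSV)
    H,S,V=[h[...,i].astype(int) for i in range(3)]
    X,Y,Z=P[...,0],P[...,1],P[...,2]
    reg=lambda x0,x1,y0,y1,z0,z1:(X>x0)&(X<x1)&(Y>y0)&(Y<y1)&(Z>z0)&(Z<z1)
    def line(name,q):
        vx,vy,x,y=cv2.fitLine(q[:,:2].astype(np.float32),cv2.DIST_HUBER,0,.001,.001).ravel()
        s=np.sign(vy);u=np.array([vx,vy])*s; t=(q[:,:2]-[x,y])@u; w=(q[:,:2]-[x,y])@[u[1],-u[0]]
        print(n,name,len(q),'ctr',x,y,'yaw',np.degrees(np.arctan2(-u[0],u[1])).round(1),'t',np.percentile(t,[1,99]).round(3),'w',np.percentile(w,[3,97]).round(3),'mid',(np.array([x,y])+u*t[[t.argmin(),t.argmax()]].mean()).round(3))
    line('board',P[reg(.58,.67,-.31,-.09,.164,.174)&(S<110)])
    line('bar',P[reg(.5,.65,.1,.4,.165,.2)&((H<6)|(H>174))&(S>150)])
    line('grip',P[reg(.4,.52,.2,.3,.195,.212)&(H<20)&(H>5)&(S>100)])
    line('unitfront' ,P[reg(.5,.57,.1,.36,.02,.08)&(S<70)])
    line('unitback' ,P[reg(.57,.7,.1,.36,.097,.104)&(S<70)])
    line('arm',P[reg(.55,.625,-.25,-.165,.195,.211)&(S>100)&(H>10)&(H<30)])
E
```

```text
top0 board 318 ctr 0.625837 -0.19304277 yaw 5.8 t [-0.102  0.074] w [-0.009  0.01 ] mid [ 0.627 -0.208]
top0 bar 211 ctr 0.5705379 0.2746623 yaw 0.7 t [-0.056  0.052] w [-0.006  0.006] mid [0.571 0.273]
top0 grip 125 ctr 0.4667476 0.25564286 yaw -16.4 t [-0.022  0.022] w [-0.008  0.009] mid [0.467 0.256]
top0 unitfront 338 ctr 0.5578812 0.23188876 yaw 0.9 t [-0.122  0.096] w [-0.048  0.002] mid [0.558 0.219]
top0 unitback 1356 ctr 0.62731093 0.22783348 yaw 3.5 t [-0.097  0.099] w [-0.057  0.038] mid [0.627 0.231]
top0 arm 140 ctr 0.58082235 -0.20077634 yaw 24.6 t [-0.059  0.03 ] w [-0.008  0.016] mid [ 0.585 -0.211]
side0 board 450 ctr 0.6241676 -0.20553851 yaw 5.9 t [-0.094  0.082] w [-0.008  0.009] mid [ 0.625 -0.211]
side0 bar 127 ctr 0.56866485 0.26448005 yaw 0.1 t [-0.051  0.059] w [-0.006  0.006] mid [0.569 0.271]
side0 grip 74 ctr 0.46601814 0.24801776 yaw -16.8 t [-0.019  0.023] w [-0.008  0.006] mid [0.467 0.25 ]
side0 unitfront 475 ctr 0.54403305 0.17373069 yaw -4.5 t [-0.069  0.146] w [-0.045  0.027] mid [0.547 0.213]
side0 unitback 1202 ctr 0.62362164 0.22369564 yaw -0.3 t [-0.096  0.098] w [-0.051  0.037] mid [0.624 0.225]
side0 arm 199 ctr 0.5787567 -0.20688903 yaw 20.7 t [-0.046  0.038] w [-0.004  0.006] mid [ 0.581 -0.213]
```

Crop 1 confirms it: the target caddy's grip is at crop (222,287), directly in front of the red lever. The brass peg is at crop (620,150) and the hinge at (740,105).

Estimates:

| Point | x, y (m) | Other |
|---|---|---|
| Peg | (0.569, -0.172) | |
| Hinge | (0.600, -0.265) | upstand yaw 5.8° |
| Caddy grip | (0.467, 0.253) | yaw -16.5° |
| Button | (0.596, 0.159) | |
| Bar | (0.570, 0.271) | |

Next I'll raise the arm and travel above the peg.

Request:
arm_command(plan="0 0 -0.03 0; 0 0 -0.03 0; 0.035 -0.0242 0 0; 0.035 -0.0242 0 0; 0.035 -0.0242 0 0; 0.035 -0.0242 0 0; 0.035 -0.0242 0 0; 0.035 -0.0242 0 0; 0.035 -0.0242 0 0; 0.035 -0.0242 0 0; 0.035 -0.0242 0 0; 0.035 -0.0242 0 0; 0.035 -0.0242 0 0; 0.035 -0.0242 0 0; 0.035 -0.0242 0 0; 0.035 -0.0242 0 0; 0 0 0 0", hand=-1, grip_force=25)

```text
clock: 2.22
tcp_pos: [0.5703, -0.1681, 0.3048]
orientation: [-3.101, -0.49, -0.001]
contact_force: [-0.7, -0.2, -1.2]
grip_width: 0.0853
gripper_force: 0.0
```

Request:
arm_command(plan="0 0 0 10; 0 0 0 10; 0 0 0 10; 0 0 0 10; 0 0 0 10; 0 0 0 10; 0 0 0 0; 0 0 0 0")

```text
clock: 3.22
tcp_pos: [0.5683, -0.173, 0.3051]
orientation: [2.93, -1.133, -0.001]
contact_force: [-0.1, 0.7, 0.4]
grip_width: 0.0853
gripper_force: 0.0
```

```bash
cat >> h.py <<'E'
def tool(o,*pts):
    M=R.from_rotvec(o['orientation']).as_matrix()
    print('tcp',np.round(o['tcp_pos'],4),'head',np.degrees(np.arctan2(M[1,0],M[0,0])).round(1),'tilt',np.degrees(np.arccos(-M[2,2])).round(2),'j7',o['joints'][6].round(2),'t',o['clock'])
    for p in pts: print(p,'tool shift',((np.array(p)-o['tcp_pos'])@M).round(4))
E
python3 - <<'E'
from h import *
o,im,d,c=cam('wrist');save(im,'w1');P=cloud(o,d,c)
h=cv2.cvtColor(im,cv2.COLOR_RGB2HSV);H,S=h[...,0],h[...,1]
g=(S>100)&(H>10)&(H<30)
q=P[g&(P[...,2]>.22)&(P[...,2]<.235)&(P[...,1]>-.22)&(P[...,0]>.5)]
print(len(q),q.mean(0) if len(q) else '',q.min(0),q.max(0))
tool(o,[.569,-.172,.224])
E
```

```text
350 [ 0.56702546 -0.16928136  0.22585664] [ 0.56004389 -0.1754018   0.22000312] [ 0.5727751  -0.16267962  0.22848318]
tcp [ 0.5683 -0.173   0.3051] head -42.3 tilt 0.03 j7 -2.15 t 3.225
[0.569, -0.172, 0.224] tool shift [-0.0001 -0.0012  0.0811]
```

View pics/w1.png

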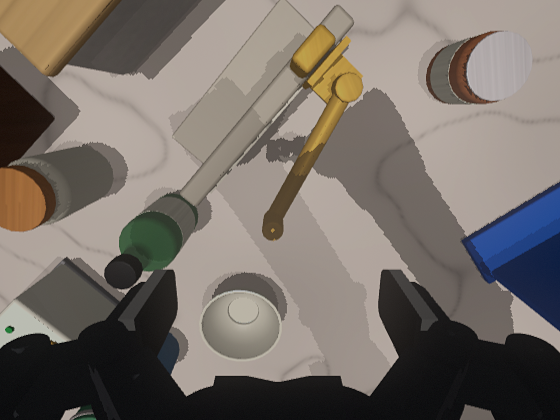

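The wrist view shows the peg at (272,228) and the hinge knuckle at (347,87). The soap bottle is clear of the fingers. I'll descend and pinch the peg.

Request:
arm_command(plan="-0.0035 -0.002 0.027 0; 0 0 0.027 0; 0 0 0.026 0; 0 0 0 0")

```text
clock: 3.78
tcp_pos: [0.566, -0.1685, 0.2234]
orientation: [2.929, -1.134, -0.007]
contact_force: [-0.4, -0.1, 0.4]
grip_width: 0.0854
gripper_force: 0.0
```

Request:
arm_command(plan="0 0 0 0; 0 0 0 0; 0 0 0 0; 0 0 0 0; 0 0 0 0; 0 0 0 0", hand=1, grip_force=25)

```text
clock: 4.53
tcp_pos: [0.5676, -0.1686, 0.2258]
orientation: [-2.929, 1.136, -0.001]
contact_force: [-1.8, 1.0, 4.5]
grip_width: 0.0123
gripper_force: 24.5
```

```bash
python3 - <<'E'
from h import *
o=r.get_obs(); tool(o); print(o['grip_width'],o['contact_force'])
# arc rows: turn each row by w deg (h increases -> yaw negative)
H=np.array([.600,-.265]); p=np.array(o['tcp_pos'][:2]); v=p-H; a0=np.degrees(np.arctan2(v[1],v[0])); print('rad',np.linalg.norm(v),'ang',a0)
M=R.from_rotvec(o['orientation']).as_matrix(); hd=np.degrees(np.arctan2(M[1,0],M[0,0])); N=16
aend=189.0; hend=10.; prev=p; hh=hd
for i in range(1,N+1):
    a=np.radians(a0+(aend-a0)*i/N); q=H+.1*np.array([np.cos(a),np.sin(a)]); d=q-prev; c,s=np.cos(np.radians(hh)),np.sin(np.radians(hh))
    dh=(hend-hd)/N; print(f"{d@[c,s]:.4f} {d@[s,-c]:.4f} 0 {-dh:.1f};",end=' '); prev=q; hh+=dh
E
```

```text
tcp [ 0.5676 -0.1686  0.2258] head -42.4 tilt 0.03 j7 -2.16 t 4.525
0.012300262443305697 [-1.83402731  0.98319445  4.54892509]
rad 0.10166257365355363 ang 108.56076304304622
-0.0025 0.0087 0 -3.3; -0.0037 0.0080 0 -3.3; -0.0034 0.0081 0 -3.3; -0.0032 0.0082 0 -3.3; -0.0029 0.0083 0 -3.3; -0.0027 0.0084 0 -3.3; -0.0024 0.0084 0 -3.3; -0.0022 0.0085 0 -3.3; -0.0019 0.0086 0 -3.3; -0.0016 0.0086 0 -3.3; -0.0014 0.0087 0 -3.3; -0.0011 0.0087 0 -3.3; -0.0008 0.0087 0 -3.3; -0.0006 0.0088 0 -3.3; -0.0003 0.0088 0 -3.3; -0.0000 0.0088 0 -3.3;
```

Request:
arm_command(plan="0 0 -0.002 0; -0.0025 0.0087 0 -3.3; -0.0037 0.0080 0 -3.3; -0.0034 0.0081 0 -3.3; -0.0032 0.0082 0 -3.3; -0.0029 0.0083 0 -3.3; -0.0027 0.0084 0 -3.3; -0.0024 0.0084 0 -3.3; -0.0022 0.0085 0 -3.3")

```text
clock: 5.65
tcp_pos: [0.5137, -0.2124, 0.2261]
orientation: [-3.11, 0.433, 0.003]
contact_force: [2.6, 1.0, -5.9]
grip_width: 0.0127
gripper_force: 24.8
```

Request:
arm_command(plan="-0.0019 0.0086 0 -3.3; -0.0016 0.0086 0 -3.3; -0.0014 0.0087 0 -3.3; -0.0011 0.0087 0 -3.3; -0.0008 0.0087 0 -3.3; -0.0006 0.0088 0 -3.3; -0.0003 0.0088 0 -3.3; 0 0.006 0 -3.3; 0 0 0 0; 0 0 0 0")

```text
clock: 6.9
tcp_pos: [0.5, -0.2758, 0.226]
orientation: [-3.124, -0.286, 0.005]
contact_force: [-1.2, 5.3, -1.8]
grip_width: 0.0123
gripper_force: 25.3
```

Request:
arm_command(plan="0 0 0 0; 0 0 0 0; 0 0 0 0; 0 0 -0.03 0; 0 0 -0.04 0; 0 0 0 0", hand=-0.3)

```text
clock: 7.65
tcp_pos: [0.5028, -0.2792, 0.3009]
orientation: [3.125, 0.283, 0.009]
contact_force: [0.2, -0.9, 0.2]
grip_width: 0.0555
gripper_force: 0.0
```

```bash
python3 - <<'E'
from h import *
o,im,d,c=cam('wrist');save(im,'w2');P=cloud(o,d,c)
h=cv2.cvtColor(im,cv2.COLOR_RGB2HSV);H,S=h[...,0],h[...,1]
g=(S>100)&(H>10)&(H<30)
def q(n,m):
    k=P[m]; print(n,len(k),np.median(k,0).round(4) if len(k) else '')
    return k
q('peg',g&(P[...,2]>.222)&(P[...,2]<.235)&(P[...,0]<.53)&(P[...,0]>.46))
k=q('arm',g&(P[...,2]>.203)&(P[...,2]<.209)&(P[...,0]<.585)&(P[...,0]>.48)&(abs(P[...,1]+.27)<.05))
if len(k):
  l=cv2.fitLine(k[:,:2].astype(np.float32),cv2.DIST_HUBER,0,.001,.001).ravel(); print(l,np.degrees(np.arctan2(l[1],l[0])))
k=P[(P[...,2]>.164)&(P[...,2]<.174)&(P[...,0]>.58)&(P[...,0]<.67)&(P[...,1]>-.33)&(P[...,1]<-.09)&(S<110)]
l=cv2.fitLine(k[:,:2].astype(np.float32),cv2.DIST_HUBER,0,.001,.001).ravel(); print('board',len(k),l,np.degrees(np.arctan2(l[1],l[0])))
tool(o,[.467,.253,.33])
E
```

```text
peg 342 [ 0.5016 -0.2755  0.2263]
arm 2067 [ 0.5478 -0.2695  0.2057]
[ 0.9912166   0.13224849  0.546836   -0.26952487] 7.599543
board 5375 [ 0.12860459 -0.99169594  0.6224517  -0.20547092] -82.61103
tcp [ 0.5028 -0.2792  0.3009] head 10.4 tilt 0.4 j7 -1.05 t 7.65
[0.467, 0.253, 0.33] tool shift [ 0.0606 -0.5299 -0.0309]
```

View pics/w2.png

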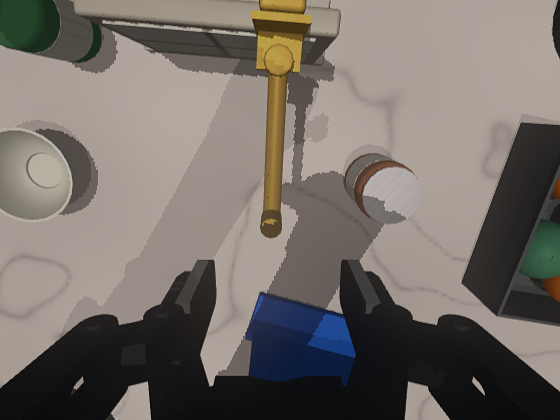

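The hook is out: the peg is at (270,222), the arm runs straight to the hinge at (278,60), and it measures square to the board (7.6° against 7.4°). Next I'll go above the caddy.

Request:
arm_command(plan="0.005 -0.04 -0.002 0; 0.005 -0.045 -0.002 0; 0.005 -0.045 -0.002 0; 0.005 -0.045 -0.002 0; 0.005 -0.045 -0.002 0; 0.005 -0.045 -0.002 0; 0.005 -0.045 -0.002 0; 0.005 -0.045 -0.002 0; 0.005 -0.045 -0.002 0; 0.005 -0.045 -0.002 0; 0.005 -0.045 0 0; 0.0056 -0.04 0 0; 0 0 0 -10.5; 0 0 0 -10.5; 0 0 0 -10.5; 0 0 0 -10.5; 0 0 0 -10.5; 0 0 0 -10.5; 0 0 0 0", hand=-1)

```text
clock: 10.07
tcp_pos: [0.4648, 0.2535, 0.3162]
orientation: [-2.52, -1.874, 0.003]
contact_force: [-0.4, 0.2, -0.2]
grip_width: 0.0851
gripper_force: 0.0
```

```bash
python3 - <<'E'
from h import *
o,im,d,c=cam('wrist');save(im,'w3');P=cloud(o,d,c)
h=cv2.cvtColor(im,cv2.COLOR_RGB2HSV);H,S=h[...,0],h[...,1]
m=(H<20)&(H>4)&(S>90)&(P[...,2]>.197)&(P[...,2]<.212)&(abs(P[...,0]-.467)<.05)&(abs(P[...,1]-.253)<.05)
k=P[m].astype(np.float32); cc,s,a=cv2.minAreaRect(k[:,:2]); l=cv2.fitLine(k[:,:2],cv2.DIST_HUBER,0,.001,.001).ravel()
print(len(k),cc,s,a,'line',np.degrees(np.arctan2(l[1],l[0])),np.median(k,0))
tool(o,[cc[0],cc[1],.193])
D=np.load('top0.npz');Q=D['P'];hh=cv2.cvtColor(D['im'],cv2.COLOR_RGB2HSV)
b=Q[(hh[...,0]>105)&(hh[...,0]<130)&(hh[...,1]>150)&(Q[...,1]<-.2)&(Q[...,2]>.05)];print('blue',len(b),b.min(0),b.max(0))
E
```

```text
Traceback (most recent call last):
cv2.error: OpenCV(4.12.0) /io/opencv/modules/imgproc/src/convhull.cpp:143: error: (-215:Assertion failed) total >= 0 && (depth == CV_32F || depth == CV_32S) in function 'convexHull'
```

View pics/w3.png

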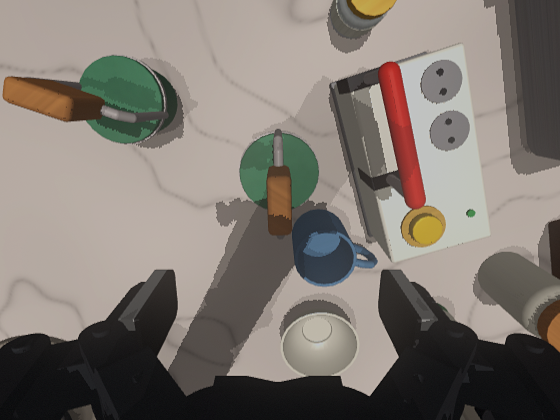

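The wrist view shows the target caddy's grip at (280,200), the mug at (322,248) and the lever bar at (403,135). The grip mask came out empty, so I'll loosen it.

```bash
python3 - <<'E'
from h import *
o,im,d,c=cam('wrist');P=cloud(o,d,c)
print(im[200,280],cv2.cvtColor(im,cv2.COLOR_RGB2HSV)[200,280],P[175:235:10,280].round(3))
h=cv2.cvtColor(im,cv2.COLOR_RGB2HSV);H,S=h[...,0],h[...,1]
m=np.zeros(H.shape,bool);m[160:240,262:298]=1
m&=(H<20)&(S>90)&(P[...,2]>.19)&(P[...,2]<.215)
k=P[m].astype(np.float32); print(len(k))
cc,s,a=cv2.minAreaRect(k[:,:2]); l=cv2.fitLine(k[:,:2],cv2.DIST_HUBER,0,.001,.001).ravel()
print(cc,s,a,'line',np.degrees(np.arctan2(l[1],l[0])),np.median(k,0))
tool(o,[cc[0],cc[1],.193])
D=np.load('top0.npz');Q=D['P'];hh=cv2.cvtColor(D['im'],cv2.COLOR_RGB2HSV)
b=Q[(hh[...,0]>105)&(hh[...,0]<130)&(hh[...,1]>150)&(Q[...,1]<-.2)&(Q[...,2]>.05)];print('blue',len(b),b.min(0),b.max(0))
E
```

```text
[139  95  56] [ 14 152 139] [[0.472 0.277 0.201]
 [0.47  0.271 0.205]
 [0.468 0.264 0.206]
 [0.466 0.256 0.205]
 [0.464 0.249 0.206]
 [0.461 0.242 0.204]]
1468Traceback (most recent call last):
  File "<stdin>", line 8, in <module>
cv2.error: OpenCV(4.12.0) /io/opencv/modules/imgproc/src/convhull.cpp:143: error: (-215:Assertion failed) total >= 0 && (depth == CV_32F || depth == CV_32S) in function 'convexHull'
```

```bash
python3 - <<'E'
from h import *
o,im,d,c=cam('wrist');P=cloud(o,d,c)
h=cv2.cvtColor(im,cv2.COLOR_RGB2HSV);H,S=h[...,0],h[...,1]
m=np.zeros(H.shape,bool);m[160:240,262:298]=1
m&=(H<20)&(S>90)&(P[...,2]>.201)&(P[...,2]<.21)
k=np.ascontiguousarray(P[m][:,:2]).astype(np.float32)
cc,s,a=cv2.minAreaRect(k); l=cv2.fitLine(k,cv2.DIST_HUBER,0,.001,.001).ravel()
print(cc,s,a,'line',np.degrees(np.arctan2(l[1],l[0])))
tool(o,[cc[0],cc[1],.193])
D=np.load('top0.npz');Q=D['P'];hh=cv2.cvtColor(D['im'],cv2.COLOR_RGB2HSV)
b=Q[(hh[...,0]>105)&(hh[...,0]<130)&(hh[...,1]>150)&(Q[...,1]<-.2)&(Q[...,2]>.05)];print('blue',len(b),b.min(0),b.max(0))
E
```

```text
(0.46484899520874023, 0.25563767552375793) (0.04473843052983284, 0.017709126695990562) 75.43213653564453 line 74.90524
tcp [0.4649 0.2536 0.3166] head 73.2 tilt 0.07 j7 -1.08 t 10.175
[0.46484899520874023, 0.25563767552375793, 0.193] tool shift [ 0.002  -0.0005  0.1236]
blue 583 [ 0.12699875 -0.57785173  0.05070481] [ 0.27215001 -0.22298018  0.77147933]
```

Request:
arm_command(plan="0.002 0 0.03 -2; 0 0 0.03 0; 0 0 0.03 0; 0 0 0.033 0; 0 0 0 0")

```text
clock: 10.85
tcp_pos: [0.4643, 0.2548, 0.1922]
orientation: [-2.487, -1.918, 0.008]
contact_force: [0.1, 0.1, 0.3]
grip_width: 0.0856
gripper_force: 0.0
```

Request:
arm_command(plan="0 0 0 0; 0 0 0 0; 0 0 0 0; 0 0 0 0; 0 0 0 0; 0 0 0 0", hand=1, grip_force=50)

```text
clock: 11.6
tcp_pos: [0.4664, 0.2562, 0.1951]
orientation: [2.486, 1.92, 0.003]
contact_force: [0.5, -1.5, 6.2]
grip_width: 0.017
gripper_force: 50.1
```

Request:
arm_command(plan="0 0 -0.01 0; 0 0 -0.02 0; 0 0 -0.03 0; 0 0 -0.03 0; 0 0 -0.03 0; 0 0 0 0; 0 0 0 0")

```text
clock: 12.48
tcp_pos: [0.465, 0.2552, 0.3131]
orientation: [-2.486, -1.921, 0.003]
contact_force: [-0.3, -0.7, -3.0]
grip_width: 0.0171
gripper_force: 49.0
```

```bash
python3 - <<'E'
from h import *
o=r.get_obs(); print(o['contact_force'],o['grip_width'])
u=np.array([.991,.132]); s=np.array([.5482,-.2693]); a=s-u*.09; print('pre',a)
tool(o,[a[0],a[1],o['tcp_pos'][2]])
E
```

```text
[-0.31801577 -0.71204151 -3.00157802] 0.017122443491331997
pre [ 0.45901 -0.28118]
tcp [0.465  0.2552 0.3131] head 75.4 tilt 0.13 j7 -1.05 t 12.475
[np.float64(0.45901000000000003), np.float64(-0.28118), np.float64(0.3130712872976424)] tool shift [-0.5205  0.1297  0.0007]
```

Request:
arm_command(plan="-0.018 0.0045 0 0; -0.027 0.0067 0 0; -0.0359 0.0089 0 0; -0.0359 0.0089 0 0; -0.0359 0.0089 0 0; -0.0359 0.0089 0 0; -0.0359 0.0089 0 0; -0.0359 0.0089 0 0; -0.0359 0.0089 0.0045 0; -0.0359 0.0089 0.0045 0; -0.0359 0.0089 0.0045 0; -0.0359 0.0089 0.0045 0; -0.0359 0.0089 0.0045 0; -0.0359 0.0089 0.0045 0; -0.027 0.0067 0 0; -0.018 0.0045 0 0; 0 0 0 0")

```text
clock: 14.6
tcp_pos: [0.4585, -0.2814, 0.2863]
orientation: [-2.487, -1.917, 0.001]
contact_force: [0.6, 0.3, -1.8]
grip_width: 0.0171
gripper_force: 49.0
```

Request:
arm_command(plan="0 0 0 -4; 0 0 0 -6; 0 0 0 -6; 0 0 0 -4; 0 0 0 -2.2; 0 0 0 0; 0 0 0 0; 0 0 0 0")

```text
clock: 15.6
tcp_pos: [0.4592, -0.2806, 0.2873]
orientation: [-2.07, -2.363, -0.0]
contact_force: [-0.1, 0.1, -2.2]
grip_width: 0.0169
gripper_force: 49.0
```

```bash
python3 - <<'E'
from h import *
o,im,d,c=cam('side');save(cv2.resize(im[200:400,260:460],None,fx=3,fy=3),'s2'); print(o['contact_force'],o['grip_width'])
tool(o,[.5482,-.2693,.286])
E
```

```text
[-0.06518907  0.12571533 -2.2235589 ] 0.01693798899924041
tcp [ 0.4592 -0.2806  0.2873] head 97.6 tilt 0.0 j7 0.46 t 15.6
[0.5482, -0.2693, 0.286] tool shift [-0.0005  0.0897  0.0013]
```

View pics/s2.png

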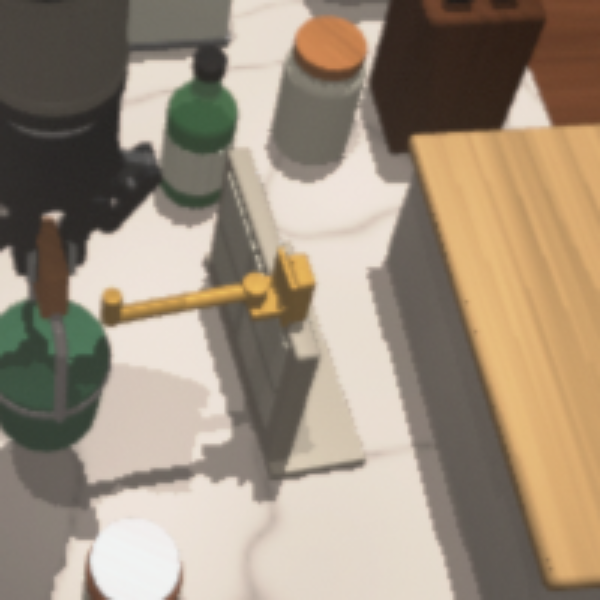

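The caddy hangs upright in the gripper in front of the peg, with the grip at (50,270) and the peg at (110,305) in the crop. The opening is lined up, so I'll slide it on along the arm.

Request:
arm_command(plan="0 0.006 0 0; 0 0.011 0 0; 0 0.013 0 0; 0 0.013 0 0; 0 0.013 0 0; 0 0.013 0 0; 0 0.012 0 0; 0 0.008 0 0; 0 0 0 0; 0 0 0 0")

```text
clock: 16.9
tcp_pos: [0.5471, -0.2691, 0.2873]
orientation: [-2.07, -2.363, 0.001]
contact_force: [-0.8, -0.0, -2.2]
grip_width: 0.0171
gripper_force: 49.0
```

Request:
arm_command(plan="0 0 0.01 0; 0 0 0.01 0; 0 0 0.01 0; 0 0 0.005 0; 0 0 0.003 0; 0 0 0 0; 0 0 0 0")

```text
clock: 17.77
tcp_pos: [0.5477, -0.269, 0.2497]
orientation: [2.069, 2.363, 0.0]
contact_force: [0.5, -0.7, -3.6]
grip_width: 0.0169
gripper_force: 49.0
```

Request:
arm_command(plan="0 0 0.002 0; 0 0 0.002 0; 0 0 0 0; 0 0 0 0")

```text
clock: 18.27
tcp_pos: [0.5476, -0.269, 0.2459]
orientation: [2.069, 2.363, 0.0]
contact_force: [-0.9, 0.1, 4.2]
grip_width: 0.0172
gripper_force: 49.8
```

It's seated: the vertical force flipped from -3 N to +4 N. I'll open the fingers partway and lift off.

Request:
arm_command(plan="0 0 0 0; 0 0 0 0; 0 0 0 0; 0 0 0 0; 0 0 -0.01 0; 0 0 -0.02 0; 0 0 -0.03 0; 0 0 -0.03 0; 0 0 0 0; 0 0 0 0", hand=0.15)

```text
clock: 19.52
tcp_pos: [0.5472, -0.2689, 0.3351]
orientation: [-2.07, -2.363, 0.0]
contact_force: [-0.5, -0.0, -1.0]
grip_width: 0.0357
gripper_force: 0.0
```

```bash
python3 - <<'E'
from h import *
o,im,d,c=cam('side');a=cv2.resize(im[200:400,260:460],None,fx=3,fy=3)
save(a,'s3'); print(o['contact_force'],o['grip_width'])
tool(o,[.596,.160,.32])
oo,im,d,c=cam('wrist');P=cloud(oo,d,c)
h=cv2.cvtColor(im,cv2.COLOR_RGB2HSV);H,S=h[...,0],h[...,1]
m=(H<20)&(H>4)&(S>90)&(P[...,2]>.24)&(P[...,2]<.27)&(abs(P[...,0]-.547)<.05)&(abs(P[...,1]+.27)<.05)
print(m.sum(),np.median(P[m],0))
E
```

```text
[-0.5221083  -0.01518749 -1.00445068] 0.03568841577144742
tcp [ 0.5472 -0.2689  0.3351] head 97.6 tilt 0.02 j7 0.36 t 19.525
[0.596, 0.16, 0.32] tool shift [0.4187 0.105  0.015 ]
1903 [ 0.5453359  -0.26586898  0.2558471 ]
```

View pics/s3.png

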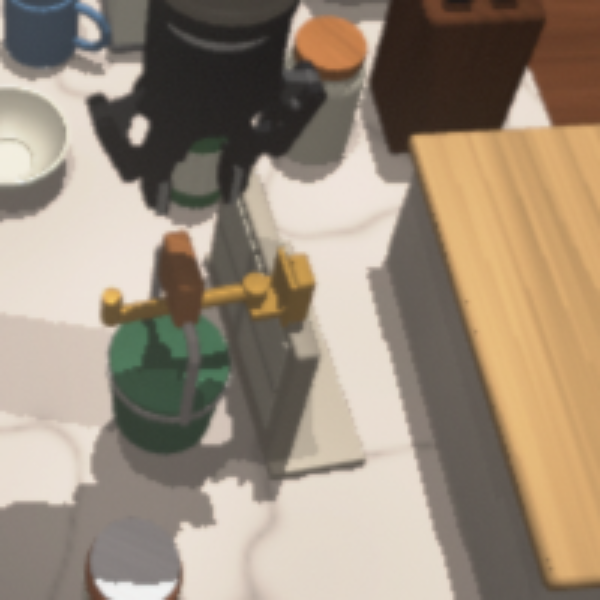

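The caddy hangs upright on the arm: grip at (180,275) in the crop, with its top at z = 0.256 so the eye is at 0.206 m. Now I'll go to the button.

Request:
arm_command(plan="0.02 0.005 0 0; 0.0349 0.0087 0 0; 0.0349 0.0087 0 0; 0.0349 0.0087 0 0; 0.0349 0.0087 0 0; 0.0349 0.0087 0 0; 0.0349 0.0087 0 0; 0.0349 0.0087 0 0; 0.0349 0.0087 0 0; 0.0349 0.0087 0 0; 0.0349 0.0087 0 0; 0.0349 0.0087 0 0; 0.015 0.004 0.015 0; 0 0 0 7.1; 0 0 0 0; 0 0 0 0", hand=1)

```text
clock: 21.62
tcp_pos: [0.5958, 0.1595, 0.3198]
orientation: [2.21, 2.232, -0.001]
contact_force: [-0.4, 0.1, 0.4]
grip_width: -0.0001
gripper_force: 0.0
```

```bash
python3 - <<'E'
from h import *
o,im,d,c=cam('wrist');save(im,'w4');P=cloud(o,d,c)
h=cv2.cvtColor(im,cv2.COLOR_RGB2HSV);H,S=h[...,0],h[...,1]
near=(abs(P[...,0]-.596)<.07)&(abs(P[...,1]-.16)<.06)
m=near&(S>150)&(H>15)&(H<35)&(P[...,2]>.109)&(P[...,2]<.12)
if m.sum(): k=np.ascontiguousarray(P[m][:,:2]).astype(np.float32); print('button',m.sum(),cv2.minEnclosingCircle(k),k.mean(0),np.median(P[m],0))
m=((H<6)|(H>174))&(S>150)&(P[...,2]>.165)&(P[...,2]<.2)
if m.sum():
  k=np.ascontiguousarray(P[m][:,:2]).astype(np.float32); print('bar',m.sum(),cv2.minAreaRect(k),P[m].max(0))
tool(o,[.596,.160,.13]); print(o['grip_width'])
E
```

```text
button 744 ((0.5948944687843323, 0.16152185201644897), 0.01573858968913555) [0.59489304 0.16231403] [0.59524273 0.16247832 0.1141046 ]
bar 2642 ((0.5687938928604126, 0.25827187299728394), (0.015467224642634392, 0.0870920792222023), 0.2667313516139984) [0.5766452  0.30185091 0.18598067]
tcp [0.5958 0.1595 0.3198] head 90.6 tilt 0.04 j7 -0.54 t 21.625
[0.596, 0.16, 0.13] tool shift [0.0006 0.0003 0.1898]
-8.652379453254949e-05
```

Request:
arm_command(plan="0 0 0.04 0; 0 0 0.05 0; 0 0 0.05 0; 0 0 0.035 0; 0 0 0.01 0; 0 0 0.006 0; 0 0 0.006 0; 0 0 0.005 0; 0 0 0 0; 0 0 0 0; 0 0 0 0")

```text
clock: 23.05
tcp_pos: [0.597, 0.1604, 0.1191]
orientation: [2.211, 2.23, 0.003]
contact_force: [0.8, 0.8, 4.0]
grip_width: -0.0001
gripper_force: 2.2
```

Request:
arm_command(plan="0 0 -0.02 0; 0 0 -0.05 0; 0 0 -0.05 0; 0 0 -0.05 0; 0 0 0 0; 0 0 0 0", hand=0.1)

```text
clock: 23.8
tcp_pos: [0.5952, 0.1597, 0.2881]
orientation: [-2.212, -2.231, 0.002]
contact_force: [-0.3, 1.0, -0.2]
grip_width: 0.0387
gripper_force: 0.0
```

```bash
python3 - <<'E'
from h import *
o,im,d,c=cam('top');P=cloud(o,d,c)
h=cv2.cvtColor(im,cv2.COLOR_RGB2HSV);H,S=h[...,0],h[...,1]
m=((H<6)|(H>174))&(S>150)&(P[...,2]>.03)&(P[...,2]<.2)&(P[...,1]>.1)&(P[...,0]<.65)&(P[...,1]<.4)
k=np.ascontiguousarray(P[m][:,:2]).astype(np.float32); print('bar',m.sum(),cv2.minAreaRect(k),np.median(P[m],0))
tool(o,[.465,.271,.28])
E
```

```text
bar 197 ((0.47179168462753296, 0.2725932002067566), (0.015120631083846092, 0.11227153986692429), 1.6893352270126343) [0.47088391 0.27116446 0.07425813]
tcp [0.5952 0.1597 0.2881] head 90.5 tilt 0.08 j7 -0.56 t 23.8
[0.465, 0.271, 0.28] tool shift [ 0.1124 -0.1292  0.0082]
```

The lever has dropped (bar at x ≈ 0.469, z ≈ 0.067). Going to the bar.

Request:
arm_command(plan="0.028 -0.0315 0 0; 0.028 -0.0315 0 0; 0.028 -0.0315 0 0; 0.028 -0.0315 0 0; 0 0 0.05 0; 0 0 0.05 0; 0 0 0.05 0; 0 0 0.04 0; 0 0 0.02 0; 0 0 0.014 0; 0 0 0 0; 0 0 0 0", hand=-0.2)

```text
clock: 25.35
tcp_pos: [0.4698, 0.2716, 0.0654]
orientation: [2.212, 2.23, 0.003]
contact_force: [-0.5, 0.8, 0.6]
grip_width: 0.0517
gripper_force: 0.0
```

Request:
arm_command(plan="0 0 0 0; 0 0 0 0; 0 0 0 0; 0 0 0 0; 0 0 0 0", hand=1, grip_force=30)

```text
clock: 25.98
tcp_pos: [0.4704, 0.2713, 0.0651]
orientation: [2.212, 2.229, 0.003]
contact_force: [4.0, -1.4, 6.9]
grip_width: 0.0148
gripper_force: 30.6
```

```bash
python3 - <<'E'
from h import *
o=r.get_obs(); tool(o); print(o['grip_width'],o['contact_force'])
x=o['tcp_pos'][0]; z=o['tcp_pos'][2]
hx=x+.105; q=np.linspace(1.6,-.2,21); X=hx-.105*np.sin(q); Z=.105*np.cos(q)
print('hinge',hx)
print('; '.join(f"0 {a:.4f} {-b:.4f} 0" for a,b in zip(np.diff(X),np.diff(Z))))
E
```

```text
tcp [0.4704 0.2713 0.0651] head 90.5 tilt 0.14 j7 -1.03 t 25.975
0.014831104361574084 [ 4.02643779 -1.41831076  6.94157059]
hinge 0.5753592911316335
0 0.0001 -0.0094 0; 0 0.0010 -0.0094 0; 0 0.0018 -0.0093 0; 0 0.0027 -0.0091 0; 0 0.0035 -0.0088 0; 0 0.0042 -0.0084 0; 0 0.0050 -0.0080 0; 0 0.0057 -0.0075 0; 0 0.0063 -0.0070 0; 0 0.0069 -0.0064 0; 0 0.0075 -0.0058 0; 0 0.0080 -0.0051 0; 0 0.0084 -0.0043 0; 0 0.0088 -0.0035 0; 0 0.0090 -0.0027 0; 0 0.0092 -0.0019 0; 0 0.0094 -0.0011 0; 0 0.0094 -0.0002 0; 0 0.0094 0.0006 0; 0 0.0093 0.0015 0
```

Request:
arm_command(plan="0 0.0001 -0.0094 0; 0 0.0010 -0.0094 0; 0 0.0018 -0.0093 0; 0 0.0027 -0.0091 0; 0 0.0035 -0.0088 0; 0 0.0042 -0.0084 0; 0 0.0050 -0.0080 0; 0 0.0057 -0.0075 0; 0 0.0063 -0.0070 0; 0 0.0069 -0.0064 0")

```text
clock: 27.22
tcp_pos: [0.5005, 0.2716, 0.1475]
orientation: [-2.206, -2.23, 0.015]
contact_force: [-18.4, 0.3, 9.8]
grip_width: 0.0148
gripper_force: 29.6
```

Request:
arm_command(plan="0 0.0075 -0.0058 0; 0 0.0080 -0.0051 0; 0 0.0084 -0.0043 0; 0 0.0088 -0.0035 0; 0 0.0090 -0.0027 0; 0 0.0092 -0.0019 0; 0 0.0094 -0.0011 0; 0 0.0094 -0.0002 0; 0 0.0094 0.0006 0; 0 0.0093 0.0015 0; 0 0 0 0; 0 0 0 0")

```text
clock: 28.72
tcp_pos: [0.5923, 0.273, 0.1726]
orientation: [-2.209, -2.231, 0.005]
contact_force: [-10.2, -1.2, 15.5]
grip_width: 0.0148
gripper_force: 33.8
```

Request:
arm_command(plan="0 -0.006 0 0; 0 -0.006 0 0; 0 -0.004 0 0; 0 0 0 0; 0 0 0 0")

```text
clock: 29.35
tcp_pos: [0.5813, 0.2728, 0.1736]
orientation: [2.21, 2.228, 0.009]
contact_force: [1.7, 0.4, 9.6]
grip_width: 0.0146
gripper_force: 33.5
```

Request:
arm_command(plan="0 0 0 0; 0 0 0 0; 0 0 0 0; 0 0 0 0; 0 0 -0.02 0; 0 0 -0.04 0; 0 0 -0.05 0; 0 0 -0.03 0; 0 0 0 0; 0 0 0 0", hand=-0.4)

```text
clock: 30.6
tcp_pos: [0.5784, 0.2717, 0.3101]
orientation: [2.212, 2.231, -0.001]
contact_force: [-0.2, 1.0, -0.7]
grip_width: 0.0604
gripper_force: 0.0
```

```bash
python3 - <<'E'
from h import *
o,im,d,c=cam('side');save(im,'final');P=cloud(o,d,c)
h=cv2.cvtColor(im,cv2.COLOR_RGB2HSV);H,S=h[...,0],h[...,1]
m=((H<6)|(H>174))&(S>150)&(P[...,2]>.03)&(P[...,2]<.2)&(P[...,1]>.1)&(P[...,0]<.65)&(P[...,1]<.4)
print('bar',m.sum(),np.median(P[m],0)); tool(o)
E
```

```text
bar 86 [0.56934926 0.2806069  0.18194385]
tcp [0.5784 0.2717 0.3101] head 90.5 tilt 0.02 j7 -0.75 t 30.6
```

View pics/final.png

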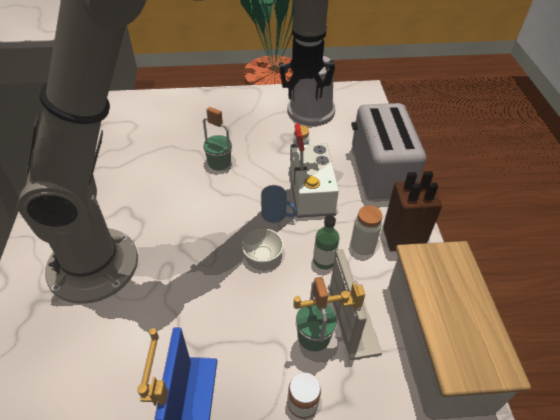

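The final view shows the lever up at (300,135) with its bar back at x = 0.569, z = 0.182, the same as at the start. The caddy hangs on the hook at (318,315), the bystanders are where they stood, and the gripper is clear.

```bash
python3 -c "
from bench import ticket
print(ticket.hand_in())"
```

```text
the job is handed in; nothing more can be done
None
```

I handed the job in at about 31 s on the robot's clock, but the hand-in returned no verdict. My last checks showed the hook square out, the caddy hanging upright on it, the test button pressed and the lever dropped, then the lever lifted and latched, with the other things where they stood.

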